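# Finish the crosswise drying tower of slide mailers

### The job

On the teal drain mat a drying tower of slide mailers has been begun: a blue pair, and one white mailer across it; complete the layer with the other white mailer, then lay the two orange ones, which will be read first, on top across the whites. Make each layer a parallel pair with the same open gap as the blue pair, square to the layer below and centred on it, so that the air gets through. Do not shift the blue pair, and leave the racks, jar, dishes, bottle and beaker where they stand; an orange mailer that is in the way may be put aside for a while.

Things in the scene. Friction and masses are not known exactly. Their poses are not given: they have to be found in the camera images.
- drain_mat: Teal ribbed drain mat, fixed, 130 x 130 x 8 mm, on which the drying tower stands. Origin: centre of its underside (its top is 8 mm higher); the blue mailers run along its y, 35 mm either side of its centre along its x.
- cork_pad: Cork bench pad, fixed, 140 x 140 x 4 mm, carrying a white mailer with an orange one lying across it. Origin: centre of its underside.
- black_pad: Black rubber bench pad, fixed, 150 x 130 x 4 mm, with one orange mailer lying along its y on the half of the pad at +x; the other half is empty. Origin: centre of its underside.
- blue_a: A closed flat plastic slide mailer, 110 x 32 x 20 mm, about 60 g. Origin: centre of its underside; x along its length, y across its width, z up. Blue; already in the bottom layer of the tower on the drain mat.
- blue_b: A closed flat plastic slide mailer, 110 x 32 x 20 mm, about 60 g. Origin: centre of its underside; x along its length, y across its width, z up. Blue; already in the bottom layer of the tower, parallel to the other, centres 70 mm apart.
- white_a: A closed flat plastic slide mailer, 110 x 32 x 20 mm, about 60 g. Origin: centre of its underside; x along its length, y across its width, z up. White; at the start an orange mailer lies across it.
- white_b: A closed flat plastic slide mailer, 110 x 32 x 20 mm, about 60 g. Origin: centre of its underside; x along its length, y across its width, z up. White; already in the tower, lying along the mat's x across the blue pair, 35 mm from the mat's centre at +y.
- orange_a: A closed flat plastic slide mailer, 110 x 32 x 20 mm, about 60 g. Origin: centre of its underside; x along its length, y across its width, z up. Orange; starts lying across a white one.
- orange_b: A closed flat plastic slide mailer, 110 x 32 x 20 mm, about 60 g. Origin: centre of its underside; x along its length, y across its width, z up. Orange; starts alone on the black pad.
- blue_rack: Bystander: blue vial rack with coloured caps, 100 x 44 x 46 mm high. Loose. Origin: centre of its underside.
- red_rack: Bystander: red vial rack with black and white caps, 100 x 44 x 46 mm high. Loose. Origin: centre of its underside.
- amber_jar: Bystander: small amber jar with a black cap, 48 mm diameter, 60 mm high. Loose. Origin: centre of its underside.
- dish_stack: Bystander: stack of four small culture dishes, 48 mm diameter, 52 mm high. Loose. Origin: centre of its underside.
- wash_bottle: Bystander: white wash bottle with a blue cap and bent spout, 66 mm diameter, 170 mm high. Loose. Origin: centre of its underside.
- beaker: Bystander: glass beaker, 70 mm diameter, 95 mm high. Loose. Origin: centre of its underside.
Things that resemble listed ones, but are neither listed nor needed, are in the scene too. What is shaped like the orange_b but green is not meant.

How it is judged:
On the way:
1. the second white mailer completes the layer: both lie as a pair across the blue pair (z of white_a in the frame of drain_mat between 0.023 and 0.033 m and x of white_a in the frame of drain_mat between -0.018 and 0.018 m and angle between the x axis of each of white_a, white_b and the x axis of drain_mat, either way round below 0.2 rad and angle between each of white_a, white_b's own z axis and vertical below 0.08 rad and linear speed of each of white_a, white_b below 0.02 m/s and z of white_b in the frame of drain_mat between 0.023 and 0.033 m and x of white_b in the frame of drain_mat between -0.018 and 0.018 m and ((y of white_a in the frame of drain_mat between 0.02 and 0.05 m and y of white_b in the frame of drain_mat between -0.05 and -0.02 m) or (y of white_b in the frame of drain_mat between 0.02 and 0.05 m and y of white_a in the frame of drain_mat between -0.05 and -0.02 m))), for 0.2 s.
At the end, for the whole second after the job is handed in: Blue, white and orange pairs lie crosswise in layers on the mat, at rest: each mailer beside the mat centre, one each side, centre line 20 to 50 mm from it (ideal 35), centred lengthwise within 18 mm, square within 0.2 rad, flat within 0.08 rad, height within 5 mm (all of step 1 and z of blue_a in the frame of drain_mat between 0.003 and 0.013 m and y of blue_a in the frame of drain_mat between -0.018 and 0.018 m and angle between the x axis of each of blue_a, blue_b, orange_a, orange_b and the y axis of drain_mat, either way round below 0.2 rad and angle between each of blue_a, blue_b, orange_a, orange_b's own z axis and vertical below 0.08 rad and linear speed of each of blue_a, blue_b, orange_a, orange_b below 0.02 m/s and z of blue_b in the frame of drain_mat between 0.003 and 0.013 m and y of blue_b in the frame of drain_mat between -0.018 and 0.018 m and ((x of blue_a in the frame of drain_mat between 0.02 and 0.05 m and x of blue_b in the frame of drain_mat between -0.05 and -0.02 m) or (x of blue_b in the frame of drain_mat between 0.02 and 0.05 m and x of blue_a in the frame of drain_mat between -0.05 and -0.02 m)) and z of orange_a in the frame of drain_mat between 0.043 and 0.053 m and y of orange_a in the frame of drain_mat between -0.018 and 0.018 m and z of orange_b in the frame of drain_mat between 0.043 and 0.053 m and y of orange_b in the frame of drain_mat between -0.018 and 0.018 m and ((x of orange_a in the frame of drain_mat between 0.02 and 0.05 m and x of orange_b in the frame of drain_mat between -0.05 and -0.02 m) or (x of orange_b in the frame of drain_mat between 0.02 and 0.05 m and x of orange_a in the frame of drain_mat between -0.05 and -0.02 m))); the robot touches nothing.
It fails at once if a blue mailer is shifted more than 15 mm (distance of any of blue_a, blue_b from where it was at the start of the episode above 0.015 m).
It fails at once if a bystander (rack, jar, dish stack, bottle or beaker) is moved more than 25 mm or tipped over (distance of any of blue_rack, red_rack, amber_jar, dish_stack, wash_bottle, beaker from where it was at the start of the episode above 0.025 m or angle between any of blue_rack, red_rack, amber_jar, dish_stack, wash_bottle, beaker's own z axis and vertical above 0.5 rad).
It also fails if it takes over 72 s, if anything falls off the work surface, if the arm or the gripper's body presses on something with over 40 N, if the wrist force passes 120 N, or if a joint passes its speed limit or range.

### The arm

A 6-joint arm with a two-finger parallel gripper is mounted at the origin on the work surface. World frame = base frame: x ahead of the robot, y to its left, z up, the work surface at z = 0. Lengths are in m, angles in rad, forces in N, time in s.
With the tool pointing down it reaches from about 0.35 to 0.975 m from the base axis. Payload 4.9 kg.
Tool frame: the origin (TCP) lies at the very end of the fingers, on their centre line; the grasp point (between the pads) lies 19 mm behind it; z points along the fingers, y is the line along which they close (so a half turn about z gives the same grasp; the last joint's range is limited). The gripper opens to 85 mm and grips with 20 to 120 N. Pads are 22 mm wide; open, the fingers measure 114 mm over their backs; the gripper's body (76 mm by 85 mm) begins 54 mm behind the grasp point. The pads swing forward as they close: fully open they stand 13 mm farther back than shut.
Start: joints at [1.089, 0.053, 1.613, -0, 1.476, -0.119], TCP at [0.222, 0.584, 0.231] pointing down, gripper open.
Joint ranges: [-3.01, 3.01], [-1.01, 2.22], [0.06, 2.58], [-1.02, 4.17], [0.09, 2.62], [-3.14, 3.14]. Speed limits (rad/s): [2.57, 2.57, 3.14, 3.14, 3.14, 3.14].

### API

Orientations are given as a unit quaternion [w, x, y, z].
In Python, from plant import monitor, vision, manip gives the robot as it stands. The module is installed in compiled form; this text tells all that it offers.
- The arm moves only by the tool arm_command, never from a script. Its argument "rows" is a list of rows, each a list of 3 entries, a list of its own where there are three numbers: the finger opening in mm, from 0 to 85.4, then the shift along the world's x, y, z in units of 30 cm (1.0 is 30 cm), then the turn, a rotation vector about the world's x, y, z in units of pi/2 rad (1.0 is pi/2 rad). In form: [[claw, [x, y, z], [wx, wy, wz]], ...]. A call has 1 to 12 rows; each row is the pose to reach, as a shift and turn from the pose commanded when the call began; what a row does not reach only later rows make up. A row lasts 1/12 s, in which the tool goes at most 41.7 mm and 7.16 degrees, less where a joint would pass 70% of its speed; a pose out of reach is approached as far as the arm can. A call with a number of a shift or a turn outside -1 to 1 is refused whole. A call with a gripper value outside its range is refused whole. The fingers move at their own pace and stop on an object; the grip force is fixed at half the most. Time passes only in rows, so rows that repeat a pose let the fingers close. It gives the time, the measured TCP pose, the force, the opening and the grip force at its end, in the units of the state.
- monitor.state(): the state, without advancing time (a new reading comes with each control period).
- vision.grab_frame(name): name is "scene" or "top"; returns a dict with "color" (480x640x3 uint8, red, green, blue), "z_map" (480x640 float32, m along the optical axis (not along the pixel's ray), 0 where there is no reading), "mtx" (3x3 intrinsics, pixels), "R" (3x3) and "t" (3): a world point X has camera coordinates R X + t. Camera axes: x right, y down, z forward; pixel columns grow to the right and rows downward; lengths in m; the calibration is good to about 2 mm. A picture is of the moment at which its call begins.
- manip.job_done(): hands the job in; it is judged then, once.
The state is a dict: "time": time; "joint_pos": joint angles; "joint_vel": joint speeds; "joint_efforts": joint torques, N m; "tool_pos": TCP position; "tool_rot": TCP orientation; "contact_force": force on the tool from outside, world axes, zero at the start; "ft_torque": the same for the moment, N m; "gripper_width": opening from 0.0 (shut) to 1.0 (fully open); "grasp_force": force on a finger pad.
Only numpy, scipy, OpenCV 4.12 (cv2) and the standard library are available. Lean on these libraries where they do the work, as an engineer would, in place of code of your own. Each camera call takes 0.05 s, during which the arm holds its last target. There are 200 camera calls.

## Working session

There is one attempt and no reset: what is moved stays moved. The work goes in short steps, Python scripts to look and compute and a tool call to move; the robot and the scene stay as the last step left them, time stands still between calls to the robot, and variables do not carry over. Pictures are saved under pics/ and viewed, at most 10 in all, crops included, and the job is handed in when it is done.

Besides the shell and the picture viewer there is one more tool, called after "Call:" by a JSON object that holds its "op" and its "data". arm_command: Moves the arm, as the interface text tells. Shifts and turns lie within -1 to 1; 1 stands for 30 cm of shift or pi/2 rad of turn. Its arguments: {"type":"object","properties":{"rows":{"type":"array"}},"required":["rows"]}

```bash
mkdir -p pics
cat > h.py <<'E'
import numpy as np, cv2
from plant import monitor, vision, manip
def grab(n):
    f=vision.grab_frame(n); f['bgr']=cv2.cvtColor(f['color'],cv2.COLOR_RGB2BGR); return f
def pts(f):
    z=f['z_map']; v,u=np.mgrid[:480,:640]; K=f['mtx']
    c=np.stack([(u-K[0,2])*z/K[0,0],(v-K[1,2])*z/K[1,1],z],-1)
    P=(c-f['t'])@f['R']; P[z==0]=np.nan; return P
E
python3 - <<'E'
from h import *
for n in('top','scene'):
    f=grab(n); cv2.imwrite(f'pics/{n}0.png',f['bgr']); np.savez(f'{n}0.npz',**f)
    print(n,f['mtx'].round(1).tolist(),(-f['R'].T@f['t']).round(3),f['R'].round(2).tolist())
print(monitor.state())
E
```

```text
top [[578.9, 0.0, 311.9], [0.0, 578.9, 236.3], [0.0, 0.0, 1.0]] [0.317 0.016 1.412] [[0.03, -1.0, 0.0], [-0.99, -0.03, -0.13], [0.13, 0.0, -0.99]]
scene [[485.8, 0.0, 317.3], [0.0, 485.8, 239.2], [0.0, 0.0, 1.0]] [1.034e+00 1.000e-03 9.580e-01] [[0.03, 1.0, 0.01], [0.87, -0.02, -0.5], [-0.5, 0.03, -0.87]]
{'time': 0.1, 'joint_pos': array([ 1.08897006e+00,  5.33421131e-02,  1.61414581e+00, -3.74559417e-05,
        1.47601363e+00, -1.18984112e-01]), 'joint_vel': array([-0.00148453, -0.00026477, -0.00065744, -0.00130634, -0.00039983,
       -0.00098203]), 'joint_efforts': array([ 6.84452461e-04, -3.94901240e+01, -3.71363246e+01, -1.49529865e-04,
        3.90642526e-03, -1.05353601e-05]), 'tool_pos': array([0.22156984, 0.58380387, 0.23016068]), 'tool_rot': array([-2.64620431e-04,  1.80425666e-01,  9.83588160e-01, -9.17219957e-04]), 'contact_force': array([1.07666155, 0.7177682 , 0.07631346]), 'ft_torque': array([-0.0062354 ,  0.0529285 , -0.03273222]), 'grasp_force': 0.0, 'gripper_width': 0.9998861236830331}
```

View pics/top0.png

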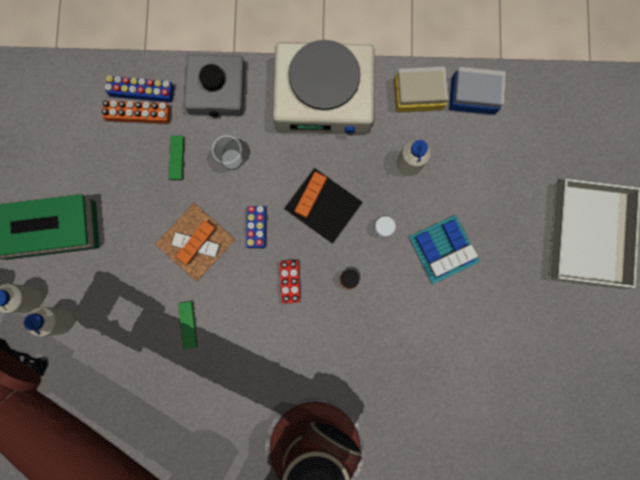

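View pics/scene0.png

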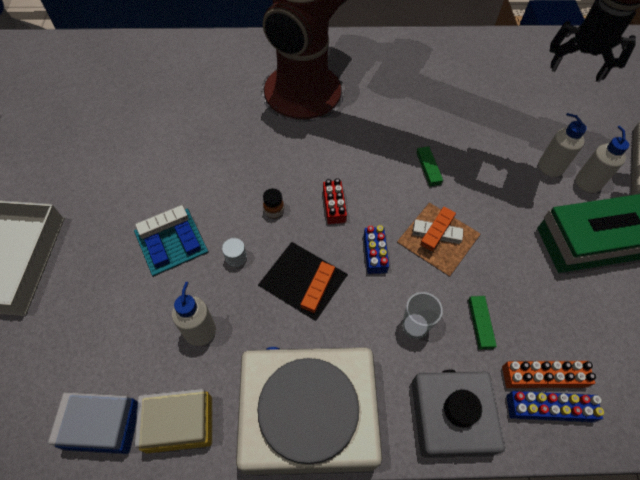

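The top view shows: drain mat (445,248) with the white mailer on the side nearest the robot; cork pad (196,241) with white_a under orange_a; black pad (323,205) with orange_b (311,194). Two green decoys are at (176,157) and (187,323). The blue rack (256,227), red rack (290,281), jar (350,277), dishes (385,226), bottle (417,153) and beaker (228,152) must stay clear. The racks at (139,88) and (136,111) and the bottles at the left are lookalikes.

```bash
cat >> h.py <<'E'
def plane(f,uv,h):
    K=np.linalg.inv(f['mtx']); C=-f['R'].T@f['t']
    d=np.c_[uv,np.ones(len(uv))]@K.T@f['R']; return (C+d*((h-C[2])/d[:,2])[:,None])[:,:2]
RG={'orange':((3,150,130),(14,255,255)),'white':((0,0,150),(180,60,255)),'blue':((108,150,60),(125,255,255)),'teal':((80,80,50),(100,255,255)),'cork':((8,60,70),(20,170,215)),'black':((0,0,0),(180,255,32))}
def find(f,col,h,zr,box,P):
    hsv=cv2.cvtColor(f['bgr'],cv2.COLOR_BGR2HSV)
    m=cv2.inRange(hsv,*[np.array(x) for x in RG[col]])>0
    m&=(P[...,2]>zr[0])&(P[...,2]<zr[1])&(P[...,0]>box[0])&(P[...,0]<box[1])&(P[...,1]>box[2])&(P[...,1]<box[3])
    n,l,s,_=cv2.connectedComponentsWithStats(m.astype(np.uint8)); out=[]
    for i in range(1,n):
        if s[i,4]<40: continue
        v,u=np.nonzero(l==i); q=plane(f,np.c_[u,v],h)
        (c,wh,a)=cv2.minAreaRect((q*1000).astype(np.float32))
        if wh[0]<wh[1]: wh=wh[::-1]; a+=90
        out.append((np.round(c,1).tolist(),np.round(wh,0).tolist(),round((a+90)%180-90,1),s[i,4],round(float(np.median(P[l==i][:,2])),4),q.mean(0).round(4).tolist()))
    return out
E
python3 - <<'E'
from h import *
for n in('top','scene'):
    f=dict(np.load(n+'0.npz')); P=pts(f); print(n)
    M=(.15,.5,-.5,-.15); C=(.2,.45,.15,.5); B=(.3,.6,-.2,.15)
    for nm,a in dict(orangeA=('orange',.044,(.036,.06),C),whiteA=('white',.024,(.014,.034),C),orangeB=('orange',.024,(.014,.04),B),blue=('blue',.028,(.018,.038),M),whiteB=('white',.048,(.04,.06),M),teal=('teal',.008,(-.01,.016),M),cork=('cork',.004,(-.01,.016),C),black=('black',.004,(-.01,.016),B)).items():
        for o in find(f,*a,P): print(nm,o)
    R=P[...,2]
    # tall things
    m=(R>.04)&(P[...,0]>.1)&(P[...,0]<.65)&(abs(P[...,1])<.5)
    k,l,s,_=cv2.connectedComponentsWithStats(m.astype(np.uint8))
    for i in range(1,k):
        if s[i,4]>60: q=P[l==i]; print('tall',q.min(0).round(3),q.max(0).round(3))
    im=f['bgr']
f=cv2.imread('pics/top0.png')
a=cv2.resize(f[190:290,140:240],(400,400),interpolation=2);b=cv2.resize(f[160:260,280:380],(400,400),interpolation=2)
cv2.imwrite('pics/crop.png',np.hstack([a,b]))
E
```

```text
top
orangeA ([444.8, 319.5], [34.0, 32.0], -36.1, np.int32(135), 0.0451, [0.4399, 0.3198])
orangeB ([579.7, 36.7], [56.0, 32.0], -24.7, np.int32(265), 0.0243, [0.5772, 0.0374])
blue ([478.0, -262.2], [63.0, 31.0], 27.8, np.int32(310), 0.0288, [0.4749, -0.2631])
blue ([492.8, -333.4], [33.0, 26.0], -66.2, np.int32(118), 0.0288, [0.4901, -0.3322])
whiteB ([448.5, -317.6], [107.0, 31.0], -63.2, np.int32(600), 0.0486, [0.4484, -0.3173])
teal ([474.3, -305.8], [129.0, 117.0], -63.6, np.int32(440), 0.0092, [0.4394, -0.2886])
teal ([488.1, -302.6], [44.0, 34.0], 26.6, np.int32(202), 0.0086, [0.4835, -0.3027])
cork ([417.6, 309.5], [130.0, 64.0], 89.6, np.int32(627), 0.005, [0.4251, 0.3015])
black ([580.6, -6.3], [142.0, 123.0], 55.7, np.int32(1588), 0.0048, [0.5574, -0.0192])
tall [ 0.502 -0.176  0.041] [ 0.549 -0.13   0.064]
tall [0.425 0.254 0.04 ] [0.527 0.34  0.053]
tall [ 0.41  -0.372  0.04 ] [ 0.485 -0.261  0.057]
tall [ 0.378 -0.092  0.04 ] [ 0.418 -0.05   0.068]
tall [0.1   0.239 0.478] [0.243 0.5   0.625]
scene
orangeA ([446.0, 322.0], [30.0, 29.0], 54.0, np.int32(103), 0.0425, [0.
[... 675 characters left out ...]
028, [0.417, 0.2937])
cork ([447.8, 356.2], [30.0, 22.0], 50.4, np.int32(66), 0.0029, [0.4435, 0.3556])
black ([566.3, -27.7], [127.0, 90.0], -34.5, np.int32(1690), 0.0029, [0.5568, -0.0279])
black ([583.8, 69.5], [48.0, 28.0], -26.6, np.int32(209), 0.0029, [0.5811, 0.069])
tall [ 0.1   -0.019  0.216] [0.106 0.017 0.264]
tall [0.345 0.051 0.04 ] [0.419 0.07  0.049]
tall [0.342 0.072 0.04 ] [0.397 0.089 0.049]
tall [ 0.379 -0.091  0.04 ] [ 0.422 -0.05   0.063]
tall [ 0.413 -0.369  0.04 ] [ 0.487 -0.26   0.051]
tall [0.426 0.255 0.04 ] [0.532 0.342 0.048]
tall [0.475 0.161 0.04 ] [0.508 0.175 0.05 ]
tall [ 0.503 -0.175  0.04 ] [ 0.552 -0.128  0.057]
tall [0.513 0.161 0.04 ] [0.548 0.176 0.05 ]
```

View pics/crop.png

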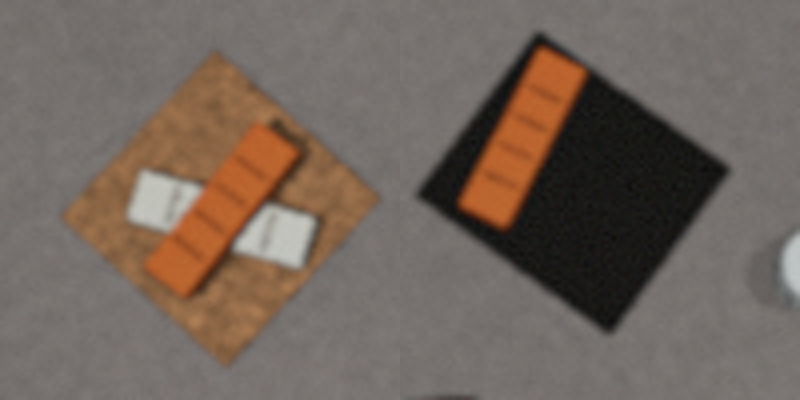

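Crop: orange_a lies across white_a on the cork pad (left), and orange_b lies alone on the black pad (right). Both are orange, not green. My search boxes cut through the objects, so I'll widen them and merge the pieces.

```bash
cat >> h.py <<'E'
def rect(f,col,h,zr,box,P):
    hsv=cv2.cvtColor(f['bgr'],cv2.COLOR_BGR2HSV)
    m=cv2.inRange(hsv,*[np.array(x) for x in RG[col]])>0
    m&=(P[...,2]>zr[0])&(P[...,2]<zr[1])&(P[...,0]>box[0])&(P[...,0]<box[1])&(P[...,1]>box[2])&(P[...,1]<box[3])
    m=cv2.morphologyEx(m.astype(np.uint8),cv2.MORPH_CLOSE,np.ones((5,5)))
    m=cv2.morphologyEx(m,cv2.MORPH_OPEN,np.ones((2,2)))
    v,u=np.nonzero(m)
    if len(v)<40: return None
    q=plane(f,np.c_[u,v],h)
    (c,wh,a)=cv2.minAreaRect((q*1000).astype(np.float32))
    if wh[0]<wh[1]: wh=wh[::-1]; a+=90
    return np.round(c,1).tolist(),np.round(wh,0).tolist(),round((a+90)%180-90,1),len(v),round(float(np.median(P[m>0][:,2])),4),(q.mean(0)*1000).round(1).tolist()
RG['orange']=((2,120,100),(18,255,255)); RG['white']=((0,0,140),(180,50,255))
E
python3 - <<'E'
from h import *
M=(.35,.6,-.42,-.2); C=(.33,.58,.2,.42); B=(.48,.72,-.1,.13)
for n in('top','scene'):
    f=dict(np.load(n+'0.npz')); P=pts(f); print(n)
    for nm,a in dict(orangeA=('orange',.044,(.034,.06),C),whiteA=('white',.024,(.014,.034),C),orangeB=('orange',.024,(.014,.04),B),blueR=('blue',.028,(.018,.038),(.35,.6,-.42,-.301)),blueL=('blue',.028,(.018,.038),(.35,.6,-.299,-.2)),whiteB=('white',.048,(.04,.06),M),teal=('teal',.008,(-.01,.016),M),black=('black',.004,(-.01,.016),(.45,.7,-.12,.13))).items():
        print(nm,rect(f,*a,P))
    for nm,b in dict(bluerack=(.42,.6,.1,.22),redrack=(.3,.45,.03,.12),bottle=(.55,.8,-.3,-.15),beaker=(.5,.75,.17,.33)).items():
        q=P[(P[...,2]>.035)&(P[...,0]>b[0])&(P[...,0]<b[1])&(P[...,1]>b[2])&(P[...,1]<b[3])]
        print(nm,q.min(0).round(3),q.max(0).round(3)) if len(q) else 0
E
```

```text
top
orangeA ([473.4, 294.6], [110.0, 34.0], -34.9, 641, nan, [473.2, 294.5])
whiteA ([470.0, 299.0], [110.0, 32.0], 75.8, 378, 0.0245, [469.5, 297.6])
orangeB ([600.9, 23.9], [110.0, 33.0], -24.7, 599, nan, [600.5, 23.9])
blueR ([509.1, -326.6], [67.0, 32.0], 26.3, 358, 0.0287, [508.7, -327.1])
blueL ([478.5, -263.1], [70.0, 31.0], 28.0, 377, nan, [478.2, -263.3])
whiteB ([446.1, -319.4], [108.0, 32.0], -62.9, 610, 0.0481, [446.2, -319.6])
teal ([477.1, -305.7], [129.0, 129.0], -63.4, 1129, nan, [480.8, -296.4])
black ([578.3, -8.9], [142.0, 123.0], 55.7, 2026, nan, [567.5, -21.7])
bluerack [0.47  0.134 0.035] [0.569 0.178 0.055]
redrack [0.337 0.046 0.035] [0.437 0.095 0.056]
bottle [ 0.655 -0.248  0.035] [ 0.723 -0.184  0.172]
beaker [0.5   0.17  0.035] [0.726 0.301 0.104]
scene
orangeA ([481.5, 300.7], [109.0, 31.0], -35.4, 594, nan, [482.6, 299.9])
whiteA ([477.2, 304.6], [108.0, 30.0], 76.0, 343, 0.0229, [477.6, 306.1])
orangeB ([608.0, 29.1], [109.0, 31.0], -25.5, 698, nan, [609.3, 28.7])
blueR ([514.4, -320.9], [72.0, 32.0], 25.3, 411, nan, [514.6, -321.2])
blueL ([492.5, -275.7], [74.0, 74.0], -66.0, 419, nan, [485.6, -258.0])
whiteB ([452.2, -312.3], [108.0, 29.0], -63.3, 556, nan, [452.7, -313.1])
teal ([483.7, -298.1], [130.0, 129.0], -63.5, 1151, nan, [503.7, -289.8])
black ([585.1, -2.5], [147.0, 127.0], 55.4, 2740, nan, [582.2, -12.1])
bluerack [0.473 0.136 0.035] [0.569 0.179 0.05 ]
redrack [0.342 0.051 0.035] [0.439 0.096 0.049]
bottle [ 0.55  -0.248  0.035] [ 0.726 -0.153  0.169]
beaker [0.5   0.17  0.035] [0.727 0.303 0.099]
```

Averaging the two views cancels the pixel shift between them:

| Item | Position (mm) | Long axis |
|---|---|---|
| orange_a | (477, 298) | −35° |
| white_a | (474, 302) | 76° |
| orange_b | (604, 26) | −25° |
| mat | (480, −302) | mat x at 116.6° |

white_b lies on the mat's +y side, as described. I'll put orange_a aside on the empty half of the black pad first.

Call:
{"op": "arm_command", "data": {"rows": [[56, [0.853, -0.954, -0.27], [0, 0, -0.159]], [56, [0.853, -0.954, -0.27], [0, 0, -0.159]], [56, [0.853, -0.954, -0.27], [0, 0, -0.159]], [56, [0.853, -0.954, -0.27], [0, 0, -0.159]], [56, [0.853, -0.954, -0.27], [0, 0, -0.159]], [56, [0.853, -0.954, -0.27], [0, 0, -0.159]], [56, [0.853, -0.954, -0.27], [0, 0, -0.159]], [56, [0.853, -0.954, -0.27], [0, 0, -0.159]], [56, [0.853, -0.954, -0.27], [0, 0, -0.159]], [56, [0.853, -0.954, -0.27], [0, 0, -0.159]], [56, [0.853, -0.954, -0.27], [0, 0, -0.159]], [56, [0.853, -0.954, -0.27], [0, 0, -0.159]]]}}

```text
time: 1.1
tool_pos: [0.4777, 0.2973, 0.1495]
tool_rot: [-0.001, 0.303, 0.953, -0.0]
contact_force: [0.3, -0.2, -0.2]
gripper_width: 0.658
grasp_force: 0.0
```

Call:
{"op": "arm_command", "data": {"rows": [[56, [0, 0, -0.13], [0, 0, 0]], [56, [0, 0, -0.24], [0, 0, 0]], [56, [0, 0, -0.33], [0, 0, 0]], [56, [0, 0, -0.38], [0, 0, 0]], [56, [0, 0, -0.405], [0, 0, 0]], [56, [0, 0, -0.405], [0, 0, 0]], [26, [0, 0, -0.405], [0, 0, 0]], [26, [0, 0, -0.405], [0, 0, 0]], [26, [0, 0, -0.405], [0, 0, 0]], [26, [0, 0, -0.405], [0, 0, 0]], [26, [0, 0, -0.405], [0, 0, 0]], [26, [0, 0, -0.405], [0, 0, 0]]]}}

```text
time: 2.1
tool_pos: [0.4792, 0.2991, 0.0311]
tool_rot: [0.001, 0.302, 0.953, 0.002]
contact_force: [-1.3, 1.1, 6.7]
gripper_width: 0.358
grasp_force: 62.3
```

Call:
{"op": "arm_command", "data": {"rows": [[26, [0, 0, 0.1], [0, 0, 0]], [26, [0, 0, 0.2], [0, 0, 0]], [26, [0, 0, 0.3], [0, 0, 0]], [26, [0, 0, 0.4], [0, 0, 0]], [26, [0, 0, 0.4], [0, 0, 0]]]}}

```text
time: 2.52
tool_pos: [0.4816, 0.2998, 0.1568]
tool_rot: [0.005, 0.302, 0.953, 0.004]
contact_force: [0.7, 0.6, 0.8]
gripper_width: 0.355
grasp_force: 61.5
```

Run:
```python
from h import *
f=grab('scene'); cv2.imwrite('pics/s1.png',cv2.resize(f['bgr'][100:340,320:640],(640,480))); P=pts(f)
print(rect(f,'white',.024,(.014,.034),(.33,.58,.2,.42),P)); print(monitor.state()['tool_pos'],monitor.state()['contact_force'])
```

```text
([479.0, 313.5], [90.0, 29.0], 75.3, 226, nan, [478.8, 319.5])
[0.48029228 0.29919583 0.15373828] [ 0.30629915 -0.01755924 -1.01770287]
```

View pics/s1.png

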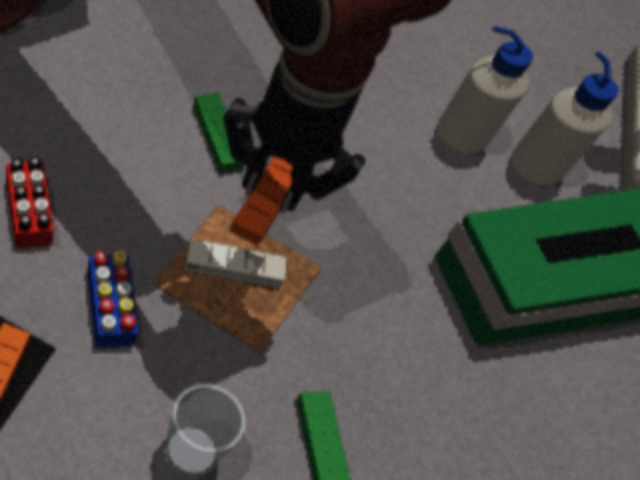

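The picture shows orange_a at (265,205) held level in the gripper, and white_a at (237,263) undisturbed on the cork. Next I carry orange_a to the black pad's empty half at (559, −38) mm.

Call:
{"op": "arm_command", "data": {"rows": [[26, [0.25, -1, 0], [0, 0, 0]], [26, [0.25, -1, 0], [0, 0, 0]], [26, [0.25, -1, 0], [0, 0, 0]], [26, [0.25, -1, 0], [0, 0, 0]], [26, [0.25, -1, 0], [0, 0, 0]], [26, [0.25, -1, 0], [0, 0, 0]], [26, [0.25, -1, 0], [0, 0, 0]], [26, [0.25, -1, 0], [0, 0, 0]], [26, [0.25, -1, 0], [0, 0, 0]]]}}

```text
time: 3.32
tool_pos: [0.5525, -0.0056, 0.1473]
tool_rot: [-0.001, 0.304, 0.953, -0.001]
contact_force: [0.0, 1.1, -1.7]
gripper_width: 0.357
grasp_force: 61.4
```

Call:
{"op": "arm_command", "data": {"rows": [[26, [0.02, -0.1, -0.06], [0, 0, 0]], [26, [0.02, -0.1, -0.16], [0, 0, 0]], [26, [0.02, -0.1, -0.26], [0, 0, 0]], [26, [0.02, -0.1, -0.34], [0, 0, 0]], [26, [0.02, -0.1, -0.4], [0, 0, 0]], [26, [0.02, -0.1, -0.43], [0, 0, 0]], [26, [0.02, -0.1, -0.45], [0, 0, 0]], [26, [0.02, -0.1, -0.453], [0, 0, 0]], [26, [0.02, -0.1, -0.453], [0, 0, 0]]]}}

```text
time: 4.07
tool_pos: [0.5592, -0.0315, 0.0134]
tool_rot: [0.0, 0.301, 0.954, 0.0]
contact_force: [0.0, 0.4, -1.1]
gripper_width: 0.352
grasp_force: 61.5
```

Call:
{"op": "arm_command", "data": {"rows": [[26, [0, 0, -0.008], [0, 0, 0]], [26, [0, 0, -0.008], [0, 0, 0]], [54, [0, 0, -0.008], [0, 0, 0]], [54, [0, 0, -0.008], [0, 0, 0]], [54, [0, 0, -0.008], [0, 0, 0]], [54, [0, 0, 0.05], [0, 0, 0]], [54, [0, 0, 0.15], [0, 0, 0]], [54, [0, 0, 0.28], [0, 0, 0]], [54, [0, 0, 0.4], [0, 0, 0]], [54, [0, 0, 0.4], [0, 0, 0]]]}}

```text
time: 4.9
tool_pos: [0.5641, -0.0329, 0.1426]
tool_rot: [0.008, 0.301, 0.953, 0.001]
contact_force: [1.3, -1.0, 0.7]
gripper_width: 0.628
grasp_force: 0.0
```

```bash
sed -i 's/np.ones((2,2))/np.ones((3,3))/' h.py
cat > m.py <<'E'
from h import *
import sys
M=(.35,.6,-.42,-.2); C=(.33,.58,.2,.42); B=(.48,.72,-.1,.13)
for n in('top','scene'):
    f=grab(n); P=pts(f); print(n)
    for nm,a in dict(whiteA=('white',.024,(.014,.034),C),orangeA=('orange',.024,(.014,.034),(.48,.64,-.12,-.0)),orangeB=('orange',.024,(.014,.034),(.53,.68,-.02,.12)),whiteB=('white',.048,(.036,.06),(.39,.488,-.42,-.2)),whiteT=('white',.048,(.036,.06),(.45,.57,-.35,-.22)),oT=('orange',.068,(.055,.08),M),teal=('teal',.008,(-.01,.016),M)).items():
        if nm in sys.argv[1:]: print(nm,rect(f,*a,P))
print(monitor.state()['tool_pos'])
E
python3 m.py whiteA orangeA orangeB whiteB teal
```

```text
top
whiteA ([472.1, 301.3], [110.0, 32.0], 75.9, 603, nan, [472.2, 301.3])
orangeA ([564.2, -34.8], [30.0, 30.0], -39.6, 115, 0.025, [561.4, -34.3])
orangeB ([586.7, 34.9], [75.0, 13.0], -48.2, 51, 0.0246, [587.4, 33.8])
whiteB ([448.6, -316.9], [108.0, 32.0], -63.0, 622, nan, [448.4, -316.6])
teal ([479.6, -303.1], [129.0, 129.0], -63.4, 1070, nan, [481.2, -291.9])
scene
whiteA ([474.6, 302.6], [108.0, 30.0], 76.0, 554, nan, [474.7, 302.8])
orangeA ([580.0, -42.1], [59.0, 31.0], -40.1, 303, nan, [580.5, -42.1])
orangeB ([605.9, 27.3], [109.0, 31.0], -25.1, 682, nan, [606.4, 27.4])
whiteB ([449.8, -315.0], [109.0, 30.0], -63.4, 570, nan, [450.2, -315.4])
teal ([483.1, -299.7], [130.0, 126.0], -63.4, 1153, nan, [502.1, -291.8])
[ 0.56039203 -0.03224662  0.13577963]
```

Call:
{"op": "arm_command", "data": {"rows": [[56, [-0.26, 1, 0.02], [0, 0, -0.764]], [56, [-0.26, 1, 0.02], [0, 0, -0.764]], [56, [-0.26, 1, 0.02], [0, 0, -0.764]], [56, [-0.26, 1, 0.02], [0, 0, -0.764]], [56, [-0.26, 1, 0.02], [0, 0, -0.764]], [56, [-0.26, 1, 0.02], [0, 0, -0.764]], [56, [-0.26, 1, 0.02], [0, 0, -0.764]], [56, [-0.26, 1, 0.02], [0, 0, -0.764]], [56, [-0.26, 1, 0.02], [0, 0, -0.764]], [56, [-0.26, 1, 0.02], [0, 0, -0.764]], [56, [-0.26, 1, 0.02], [0, 0, -0.764]], [56, [-0.26, 1, 0.02], [0, 0, -0.764]]]}}

```text
time: 6.0
tool_pos: [0.4792, 0.268, 0.1365]
tool_rot: [-0.001, 0.787, 0.617, -0.002]
contact_force: [0.3, 0.6, 0.7]
gripper_width: 0.655
grasp_force: 0.0
```

Call:
{"op": "arm_command", "data": {"rows": [[56, [-0.019, 0.113, 0], [0, 0, 0]], [56, [-0.019, 0.113, -0.1], [0, 0, 0]], [56, [-0.019, 0.113, -0.21], [0, 0, 0]], [56, [-0.019, 0.113, -0.31], [0, 0, 0]], [56, [-0.019, 0.113, -0.38], [0, 0, 0]], [56, [-0.019, 0.113, -0.418], [0, 0, 0]], [56, [-0.019, 0.113, -0.418], [0, 0, 0]], [26, [-0.019, 0.113, -0.418], [0, 0, 0]], [26, [-0.019, 0.113, -0.418], [0, 0, 0]], [26, [-0.019, 0.113, -0.418], [0, 0, 0]], [26, [-0.019, 0.113, -0.418], [0, 0, 0]], [26, [-0.019, 0.113, -0.418], [0, 0, 0]]]}}

```text
time: 7.0
tool_pos: [0.4764, 0.3026, 0.0154]
tool_rot: [0.0, 0.787, 0.617, 0.002]
contact_force: [0.0, -0.4, 3.9]
gripper_width: 0.352
grasp_force: 61.0
```

Call:
{"op": "arm_command", "data": {"rows": [[26, [0, 0, 0], [0, 0, 0]], [26, [0, 0, 0.1], [0, 0, 0]], [26, [0, 0, 0.2], [0, 0, 0]], [26, [0, 0, 0.3], [0, 0, 0]], [26, [0, 0, 0.4], [0, 0, 0]], [26, [0, 0, 0.45], [0, 0, 0]], [26, [0, 0, 0.45], [0, 0, 0]]]}}

```text
time: 7.58
tool_pos: [0.4776, 0.3033, 0.1537]
tool_rot: [0.001, 0.787, 0.617, 0.004]
contact_force: [1.7, 0.6, -0.4]
gripper_width: 0.348
grasp_force: 60.5
```

Call:
{"op": "arm_command", "data": {"rows": [[26, [0.05, -0.98, 0], [0, 0, 0.449]], [26, [0.05, -0.98, 0], [0, 0, 0.449]], [26, [0.05, -0.98, 0], [0, 0, 0.449]], [26, [0.05, -0.98, 0], [0, 0, 0.449]], [26, [0.05, -0.98, 0], [0, 0, 0.449]], [26, [0.05, -0.98, 0], [0, 0, 0.449]], [26, [0.05, -0.98, 0], [0, 0, 0.449]], [26, [0.05, -0.98, 0], [0, 0, 0.449]]]}}

```text
time: 8.25
tool_pos: [0.4887, 0.0054, 0.1465]
tool_rot: [-0.001, 0.526, 0.851, -0.001]
contact_force: [-0.8, 0.2, -0.3]
gripper_width: 0.346
grasp_force: 60.5
```

Call:
{"op": "arm_command", "data": {"rows": [[26, [0.06, -0.98, 0], [0, 0, 0]], [26, [0.06, -0.98, 0], [0, 0, 0]], [26, [0.06, -0.98, 0], [0, 0, 0]], [26, [0.06, -0.98, 0], [0, 0, 0]], [26, [0.06, -0.98, 0], [0, 0, 0]], [26, [0.06, -0.98, 0], [0, 0, 0]], [26, [0.06, -0.98, 0], [0, 0, 0]], [26, [0.06, -0.98, 0], [0, 0, 0]], [26, [0.06, -0.98, 0], [0, 0, 0]], [26, [0.06, -0.98, 0], [0, 0, 0]], [26, [0.06, -0.98, 0], [0, 0, 0]]]}}

```text
time: 9.17
tool_pos: [0.5074, -0.2844, 0.1471]
tool_rot: [-0.001, 0.525, 0.851, 0.0]
contact_force: [-0.1, -0.1, -1.1]
gripper_width: 0.353
grasp_force: 60.5
```

Call:
{"op": "arm_command", "data": {"rows": [[26, [0.015, -0.002, -0.05], [0, 0, 0]], [26, [0.015, -0.002, -0.13], [0, 0, 0]], [26, [0.015, -0.002, -0.21], [0, 0, 0]], [26, [0.015, -0.002, -0.28], [0, 0, 0]], [26, [0.015, -0.002, -0.32], [0, 0, 0]], [26, [0.015, -0.002, -0.345], [0, 0, 0]], [26, [0.015, -0.002, -0.35], [0, 0, 0]], [26, [0.015, -0.002, -0.35], [0, 0, 0]], [26, [0.015, -0.002, -0.35], [0, 0, 0]]]}}

```text
time: 9.92
tool_pos: [0.5135, -0.287, 0.045]
tool_rot: [0.001, 0.526, 0.851, -0.0]
contact_force: [-0.4, -0.3, -0.5]
gripper_width: 0.354
grasp_force: 60.5
```

Call:
{"op": "arm_command", "data": {"rows": [[26, [0, 0, -0.004], [0, 0, 0]], [26, [0, 0, -0.008], [0, 0, 0]], [26, [0, 0, -0.008], [0, 0, 0]]]}}

```text
time: 10.17
tool_pos: [0.5128, -0.2869, 0.0417]
tool_rot: [0.001, 0.526, 0.851, -0.0]
contact_force: [0.3, 0.5, -1.4]
gripper_width: 0.35
grasp_force: 60.5
```

Call:
{"op": "arm_command", "data": {"rows": [[26, [0, 0, -0.005], [0, 0, 0]], [26, [0, 0, -0.008], [0, 0, 0]], [26, [0, 0, -0.008], [0, 0, 0]], [26, [0, 0, -0.008], [0, 0, 0]]]}}

```text
time: 10.5
tool_pos: [0.5127, -0.2869, 0.0394]
tool_rot: [0.0, 0.526, 0.851, -0.0]
contact_force: [-1.6, 1.5, 4.1]
gripper_width: 0.35
grasp_force: 61.0
```

Contact is made at about 4 N, so I release white_a and retreat.

Call:
{"op": "arm_command", "data": {"rows": [[34, [0, 0, 0], [0, 0, 0]], [40, [0, 0, 0], [0, 0, 0]], [48, [0, 0, 0], [0, 0, 0]], [48, [0, 0, 0], [0, 0, 0]], [48, [0, 0, 0.05], [0, 0, 0]], [48, [0, 0, 0.15], [0, 0, 0]], [48, [0, 0, 0.28], [0, 0, 0]], [48, [0, 0.2, 0.4], [0, 0, 0]], [48, [0, 0.5, 0.4], [0, 0, 0]], [48, [0, 0.8, 0.4], [0, 0, 0]], [48, [0, 0.8, 0.4], [0, 0, 0]], [48, [0, 0.8, 0.4], [0, 0, 0]]]}}

```text
time: 11.5
tool_pos: [0.5122, -0.0831, 0.1569]
tool_rot: [0.0, 0.526, 0.85, 0.0]
contact_force: [0.4, 1.0, -0.4]
gripper_width: 0.557
grasp_force: 0.0
```

```bash
python3 m.py orangeA orangeB whiteB whiteT teal
```

```text
top
orangeA ([546.7, -12.6], [75.0, 19.0], -16.9, 187, 0.0247, [543.9, -13.6])
orangeB ([591.8, 2.0], [110.0, 86.0], -25.4, 698, nan, [594.3, 21.1])
whiteB ([470.9, -305.8], [108.0, 83.0], -63.8, 643, nan, [449.6, -314.4])
whiteT ([484.9, -303.2], [108.0, 100.0], -63.3, 800, nan, [502.1, -297.6])
teal ([479.2, -303.5], [129.0, 128.0], -63.8, 724, nan, [459.3, -292.9])
scene
orangeA ([560.9, -28.4], [107.0, 31.0], -33.9, 579, nan, [562.9, -30.0])
orangeB ([591.8, 2.1], [113.0, 89.0], -25.1, 825, nan, [597.6, 21.1])
whiteB ([469.2, -307.1], [109.0, 80.0], -68.5, 577, nan, [450.7, -314.4])
whiteT ([484.8, -301.9], [108.0, 101.0], -63.5, 813, nan, [504.1, -296.7])
teal ([483.1, -299.5], [129.0, 126.0], -63.4, 560, 0.0065, [491.6, -286.0])
[ 0.51230414 -0.07991792  0.15670619]
```

```bash
cat > m2.py <<'E'
from h import *
def comps(f,P,col,h,zr,box):
    hsv=cv2.cvtColor(f['bgr'],cv2.COLOR_BGR2HSV)
    m=(cv2.inRange(hsv,*[np.array(x) for x in RG[col]])>0)&(P[...,2]>zr[0])&(P[...,2]<zr[1])&(P[...,0]>box[0])&(P[...,0]<box[1])&(P[...,1]>box[2])&(P[...,1]<box[3])
    m=cv2.morphologyEx(m.astype(np.uint8),cv2.MORPH_CLOSE,np.ones((5,5)))
    k,l,s,_=cv2.connectedComponentsWithStats(m)
    for i in range(1,k):
        if s[i,4]<150: continue
        v,u=np.nonzero(l==i); (c,wh,a)=cv2.minAreaRect((plane(f,np.c_[u,v],h)*1000).astype(np.float32))
        if wh[0]<wh[1]: wh=wh[::-1]; a+=90
        d=np.array(c)-[481.3,-301.4]; t=np.radians(116.6)
        print(col,np.round(c,1),np.round(wh),round((a+90)%180-90,1),'z',round(float(np.nanmedian(P[l==i][:,2])),4),'mat',(d@[np.cos(t),np.sin(t)]).round(1),(d@[-np.sin(t),np.cos(t)]).round(1))
if __name__=='__main__':
    M=(.37,.6,-.42,-.2)
    for n in('top','scene'):
        f=grab(n); P=pts(f); print(n); cv2.imwrite(f'pics/last_{n}.png',f['bgr'])
        comps(f,P,'white',.048,(.036,.06),M); comps(f,P,'orange',.068,(.056,.085),M); comps(f,P,'orange',.024,(.012,.036),(.45,.75,-.15,.15)); comps(f,P,'blue',.028,(.018,.038),M)
E
python3 m2.py
```

```text
top
white [ 515.2 -287.9] [108.  32.] -63.1 z 0.0488 mat -3.1 -36.4
white [ 448.6 -316.9] [108.  32.] -63.0 z 0.0485 mat 0.8 36.1
orange [603.1  25.9] [110.  33.] -25.5 z 0.025 mat 238.1 -255.4
orange [548.   -7.4] [74. 23.] -17.7 z 0.0246 mat 233.1 -191.2
blue [ 496.6 -331. ] [35. 31.] 24.1 z 0.0287 mat -33.3 -0.4
blue [ 466.2 -268.5] [36. 31.] 27.8 z 0.0287 mat 36.2 -1.2
scene
white [ 449.8 -314.8] [109.  30.] -63.1 z 0.0464 mat 2.1 34.1
white [ 516.5 -286. ] [108.  30.] -63.5 z 0.0466 mat -2.0 -38.4
orange [561.1 -28.5] [109.  31.] -34.5 z 0.0228 mat 208.2 -193.5
orange [605.9  27.2] [109.  31.] -25.3 z 0.0229 mat 238.0 -258.5
```

white_a lies at mat (−2.5, −37.4) mm with its top at 48 mm, which is within tolerance. Next is orange_a at (560, −29) mm, −34°.

Call:
{"op": "arm_command", "data": {"rows": [[56, [0.159, 0.169, 0], [0, 0, 0.323]], [56, [0.159, 0.169, 0], [0, 0, 0.323]], [56, [0.159, 0.169, 0], [0, 0, 0.323]], [56, [0.159, 0.169, 0], [0, 0, 0.323]], [56, [0.159, 0.169, -0.1], [0, 0, 0.323]], [56, [0.159, 0.169, -0.21], [0, 0, 0.323]], [56, [0.159, 0.169, -0.3], [0, 0, 0.323]], [56, [0.159, 0.169, -0.38], [0, 0, 0.323]], [56, [0.159, 0.169, -0.44], [0, 0, 0.323]], [56, [0.159, 0.169, -0.479], [0, 0, 0.323]], [56, [0.159, 0.169, -0.479], [0, 0, 0.323]], [56, [0.159, 0.169, -0.479], [0, 0, 0.323]]]}}

```text
time: 12.7
tool_pos: [0.5601, -0.035, 0.0125]
tool_rot: [-0.0, 0.296, 0.955, -0.0]
contact_force: [0.4, -0.1, 0.3]
gripper_width: 0.654
grasp_force: 0.0
```

Call:
{"op": "arm_command", "data": {"rows": [[26, [0, 0, 0], [0, 0, 0]], [26, [0, 0, 0], [0, 0, 0]], [26, [0, 0, 0], [0, 0, 0]], [26, [0, 0, 0], [0, 0, 0]], [26, [0, 0, 0], [0, 0, 0]], [26, [0, 0, 0], [0, 0, 0]]]}}

```text
time: 13.2
tool_pos: [0.562, -0.0345, 0.0151]
tool_rot: [0.002, 0.295, 0.955, 0.0]
contact_force: [-0.8, -0.6, 6.5]
gripper_width: 0.359
grasp_force: 60.8
```

Call:
{"op": "arm_command", "data": {"rows": [[26, [0, 0, 0.12], [0, 0, 0]], [26, [0, 0, 0.25], [0, 0, 0]], [26, [0, 0, 0.38], [0, 0, 0]], [26, [0, 0, 0.5], [0, 0, 0]], [26, [-0.203, -0.987, 0.5], [0, 0, 0.677]], [26, [-0.203, -0.987, 0.5], [0, 0, 0.677]], [26, [-0.203, -0.987, 0.5], [0, 0, 0.677]], [26, [-0.203, -0.987, 0.5], [0, 0, 0.677]], [26, [-0.203, -0.987, 0.5], [0, 0, 0.677]], [26, [-0.203, -0.987, 0.5], [0, 0, 0.677]], [26, [-0.203, -0.987, 0.5], [0, 0, 0.677]], [26, [-0.203, -0.987, 0.5], [0, 0, 0.677]]]}}

```text
time: 14.2
tool_pos: [0.4983, -0.3326, 0.163]
tool_rot: [0.0, -0.171, 0.985, -0.0]
contact_force: [0.2, -0.2, -0.9]
gripper_width: 0.35
grasp_force: 60.0
```

Call:
{"op": "arm_command", "data": {"rows": [[26, [0, 0, 0], [0, 0, 0.08]], [26, [0, 0, 0], [0, 0, 0.08]]]}}

```text
time: 14.37
tool_pos: [0.4986, -0.3317, 0.1627]
tool_rot: [0.0, -0.23, 0.973, 0.0]
contact_force: [-0.2, 1.5, -0.4]
gripper_width: 0.353
grasp_force: 60.0
```

Call:
{"op": "arm_command", "data": {"rows": [[26, [0.008, 0.004, -0.05], [0, 0, 0]], [26, [0.008, 0.004, -0.13], [0, 0, 0]], [26, [0.008, 0.004, -0.21], [0, 0, 0]], [26, [0.008, 0.004, -0.27], [0, 0, 0]], [26, [0.008, 0.004, -0.31], [0, 0, 0]], [26, [0.008, 0.004, -0.33], [0, 0, 0]], [26, [0.008, 0.004, -0.336], [0, 0, 0]], [26, [0.008, 0.004, -0.34], [0, 0, 0]], [26, [0.008, 0.004, -0.34], [0, 0, 0]], [26, [0.008, 0.004, -0.34], [0, 0, 0]]]}}

```text
time: 15.2
tool_pos: [0.5025, -0.3295, 0.0623]
tool_rot: [0.001, -0.23, 0.973, -0.001]
contact_force: [0.2, -0.4, -0.1]
gripper_width: 0.353
grasp_force: 60.0
```

Call:
{"op": "arm_command", "data": {"rows": [[26, [0, 0, -0.004], [0, 0, 0]], [26, [0, 0, -0.004], [0, 0, 0]], [26, [0, 0, -0.004], [0, 0, 0]]]}}

```text
time: 15.45
tool_pos: [0.5019, -0.3291, 0.06]
tool_rot: [0.0, -0.23, 0.973, -0.0]
contact_force: [0.4, 0.3, -0.7]
gripper_width: 0.351
grasp_force: 60.0
```

Call:
{"op": "arm_command", "data": {"rows": [[26, [0, 0, -0.004], [0, 0, 0]], [26, [0, 0, -0.006], [0, 0, 0]], [26, [0, 0, -0.006], [0, 0, 0]], [26, [0, 0, -0.006], [0, 0, 0]]]}}

```text
time: 15.78
tool_pos: [0.5019, -0.3292, 0.0591]
tool_rot: [0.0, -0.23, 0.973, -0.0]
contact_force: [-1.9, 1.4, 5.6]
gripper_width: 0.354
grasp_force: 60.6
```

Call:
{"op": "arm_command", "data": {"rows": [[34, [0, 0, 0], [0, 0, 0]], [40, [0, 0, 0], [0, 0, 0]], [48, [0, 0, 0], [0, 0, 0]], [48, [0, 0, 0], [0, 0, 0]], [48, [0, 0, 0.05], [0, 0, 0]], [48, [0, 0, 0.15], [0, 0, 0]], [48, [0, 0, 0.28], [0, 0, 0]], [48, [0.1, 0.2, 0.35], [0, 0, -0.2]], [48, [0.2, 0.4, 0.35], [0, 0, -0.4]], [48, [0.3, 0.8, 0.35], [0, 0, -0.574]], [48, [0.3, 0.95, 0.35], [0, 0, -0.574]], [48, [0.3, 0.95, 0.35], [0, 0, -0.574]]]}}

```text
time: 16.78
tool_pos: [0.5675, -0.1446, 0.1607]
tool_rot: [0.0, 0.066, 0.998, -0.0]
contact_force: [0.4, 0.8, 0.1]
gripper_width: 0.564
grasp_force: 0.0
```

```bash
python3 m2.py;python3 -c "
from h import *;print(monitor.state()['tool_pos'],monitor.state()['tool_rot'])"
```

```text
top
white [ 507.1 -271.3] [72. 32.] -62.1 z 0.0489 mat 15.4 -36.5
white [ 441.2 -302. ] [75. 31.] -62.3 z 0.0485 mat 17.5 36.2
orange [ 498.6 -329.8] [109.  33.] 26.2 z 0.0686 mat -33.1 -2.7
orange [603.3  26.4] [110.  33.] -24.7 z 0.0245 mat 238.4 -255.9
blue [ 466.  -268.8] [36. 31.] 26.8 z 0.0287 mat 36.0 -0.9
scene
white [ 441.8 -298.7] [73. 30.] -63.2 z 0.0466 mat 20.1 34.1
white [ 507.6 -267.8] [69. 30.] -63.5 z 0.0465 mat 18.3 -38.6
orange [ 500.3 -328.5] [109.  32.] 26.3 z 0.0665 mat -32.7 -4.9
orange [606.   27.2] [109.  31.] -25.2 z 0.0229 mat 238.0 -258.6
[ 0.56795374 -0.14140263  0.16041172] [1.09433787e-04 6.11219389e-02 9.98129936e-01 8.52991274e-04]
```

orange_a sits at mat (−33, −4) mm with its top at 68 mm, in place. Next is orange_b at (604.6, 26.8) mm, −25°.

Call:
{"op": "arm_command", "data": {"rows": [[56, [0.122, 0.561, 0], [0, 0, -0.2]], [56, [0.122, 0.561, 0], [0, 0, -0.2]], [56, [0.122, 0.561, 0], [0, 0, -0.2]], [56, [0.122, 0.561, 0], [0, 0, -0.2]], [56, [0.122, 0.561, 0], [0, 0, -0.2]], [56, [0.122, 0.561, -0.1], [0, 0, -0.2]], [56, [0.122, 0.561, -0.21], [0, 0, -0.2]], [56, [0.122, 0.561, -0.3], [0, 0, -0.2]], [56, [0.122, 0.561, -0.38], [0, 0, -0.2]], [56, [0.122, 0.561, -0.45], [0, 0, -0.2]], [56, [0.122, 0.561, -0.491], [0, 0, -0.2]], [56, [0.122, 0.561, -0.491], [0, 0, -0.2]]]}}

```text
time: 17.88
tool_pos: [0.601, 0.0215, 0.0094]
tool_rot: [-0.003, 0.218, 0.976, -0.001]
contact_force: [-0.4, -0.4, 0.4]
gripper_width: 0.652
grasp_force: 0.0
```

Call:
{"op": "arm_command", "data": {"rows": [[56, [0, 0, 0], [0, 0, 0]], [26, [0, 0, 0], [0, 0, 0]], [26, [0, 0, 0], [0, 0, 0]], [26, [0, 0, 0], [0, 0, 0]], [26, [0, 0, 0], [0, 0, 0]], [26, [0, 0, 0], [0, 0, 0]], [26, [0, 0, 0], [0, 0, 0]]]}}

```text
time: 18.47
tool_pos: [0.6057, 0.0218, 0.0157]
tool_rot: [0.002, 0.218, 0.976, 0.0]
contact_force: [-0.2, 0.1, 6.0]
gripper_width: 0.35
grasp_force: 60.6
```

Call:
{"op": "arm_command", "data": {"rows": [[26, [0, 0, 0.12], [0, 0, 0]], [26, [0, 0, 0.25], [0, 0, 0]], [26, [0, 0, 0.38], [0, 0, 0]], [26, [0, 0, 0.5], [0, 0, 0]], [26, [-0.458, -0.968, 0.5], [0, 0, 0.576]], [26, [-0.458, -0.968, 0.5], [0, 0, 0.576]], [26, [-0.458, -0.968, 0.5], [0, 0, 0.576]], [26, [-0.458, -0.968, 0.5], [0, 0, 0.576]], [26, [-0.458, -0.968, 0.5], [0, 0, 0.576]], [26, [-0.458, -0.968, 0.5], [0, 0, 0.576]], [26, [-0.458, -0.968, 0.5], [0, 0, 0.576]], [26, [-0.458, -0.968, 0.5], [0, 0, 0.576]]]}}

```text
time: 19.47
tool_pos: [0.4701, -0.2597, 0.1636]
tool_rot: [0.0, -0.233, 0.972, -0.0]
contact_force: [0.2, -1.1, 0.1]
gripper_width: 0.353
grasp_force: 59.9
```

Call:
{"op": "arm_command", "data": {"rows": [[26, [0, 0, 0], [0, 0, 0]], [26, [0, 0, 0], [0, 0, 0]]]}}

```text
time: 19.63
tool_pos: [0.4701, -0.2603, 0.1635]
tool_rot: [0.0, -0.228, 0.974, -0.0]
contact_force: [-0.2, 0.4, -0.2]
gripper_width: 0.351
grasp_force: 59.9
```

Call:
{"op": "arm_command", "data": {"rows": [[26, [-0.006, -0.028, -0.03], [0, 0, 0]], [26, [-0.006, -0.028, -0.11], [0, 0, 0]], [26, [-0.006, -0.028, -0.19], [0, 0, 0]], [26, [-0.006, -0.028, -0.26], [0, 0, 0]], [26, [-0.006, -0.028, -0.305], [0, 0, 0]], [26, [-0.006, -0.028, -0.325], [0, 0, 0]], [26, [-0.006, -0.028, -0.335], [0, 0, 0]], [26, [-0.006, -0.028, -0.335], [0, 0, 0]], [26, [-0.006, -0.028, -0.335], [0, 0, 0]], [26, [-0.006, -0.028, -0.335], [0, 0, 0]]]}}

```text
time: 20.47
tool_pos: [0.4702, -0.2675, 0.064]
tool_rot: [0.001, -0.23, 0.973, -0.001]
contact_force: [0.4, 0.3, -0.1]
gripper_width: 0.352
grasp_force: 59.9
```

Call:
{"op": "arm_command", "data": {"rows": [[26, [0, 0, -0.005], [0, 0, 0]], [26, [0, 0, -0.005], [0, 0, 0]], [26, [0, 0, -0.005], [0, 0, 0]], [26, [0, 0, -0.005], [0, 0, 0]]]}}

```text
time: 20.8
tool_pos: [0.4693, -0.2672, 0.0614]
tool_rot: [0.0, -0.23, 0.973, -0.0]
contact_force: [-0.3, 0.1, -1.0]
gripper_width: 0.352
grasp_force: 59.9
```

Call:
{"op": "arm_command", "data": {"rows": [[26, [0, 0, -0.004], [0, 0, 0]], [26, [0, 0, -0.008], [0, 0, 0]], [26, [0, 0, -0.008], [0, 0, 0]], [26, [0, 0, -0.008], [0, 0, 0]]]}}

```text
time: 21.13
tool_pos: [0.4693, -0.2673, 0.0597]
tool_rot: [-0.0, -0.23, 0.973, -0.0]
contact_force: [-2.1, 0.3, 4.6]
gripper_width: 0.354
grasp_force: 60.5
```

Call:
{"op": "arm_command", "data": {"rows": [[34, [0, 0, 0], [0, 0, 0]], [40, [0, 0, 0], [0, 0, 0]], [48, [0, 0, 0], [0, 0, 0]], [48, [0, 0, 0], [0, 0, 0]], [48, [0, 0, 0.05], [0, 0, 0]], [48, [0, 0, 0.15], [0, 0, 0]], [48, [0, 0, 0.28], [0, 0, 0]], [48, [0.1, 0.2, 0.35], [0, 0, 0]], [48, [0.1, 0.4, 0.35], [0, 0, 0]], [48, [0.1, 0.8, 0.35], [0, 0, 0]], [48, [0.1, 0.9, 0.35], [0, 0, 0]], [48, [0.1, 0.9, 0.35], [0, 0, 0]]]}}

```text
time: 22.13
tool_pos: [0.4969, -0.0639, 0.1625]
tool_rot: [0.0, -0.23, 0.973, -0.0]
contact_force: [0.4, -0.4, -0.8]
gripper_width: 0.56
grasp_force: 0.0
```

```bash
python3 m2.py; python3 -c "
import cv2;cv2.imwrite('pics/fin.png',cv2.resize(cv2.imread('pics/last_scene.png')[150:370,80:380],(750,550)))"
```

```text
top
white [ 515.6 -288.1] [33. 32.] -63.4 z 0.0491 mat -3.5 -36.7
white [ 450.7 -320.5] [33. 32.] -63.4 z 0.0488 mat -3.4 36.0
orange [ 498.6 -329.8] [109.  33.] 26.2 z 0.0686 mat -33.1 -2.7
orange [ 467.  -267.4] [110.  33.] 26.6 z 0.0686 mat 36.8 -2.5
scene
white [ 449.9 -315.2] [36. 30.] -63.0 z 0.0464 mat 1.7 34.2
white [ 515.1 -283.1] [35. 30.] -63.7 z 0.0468 mat 1.2 -38.4
orange [ 469.3 -266.1] [109.  32.] 26.4 z 0.0666 mat 36.9 -5.0
orange [ 500.3 -328.5] [109.  32.] 26.3 z 0.0664 mat -32.7 -4.9
```

View pics/fin.png

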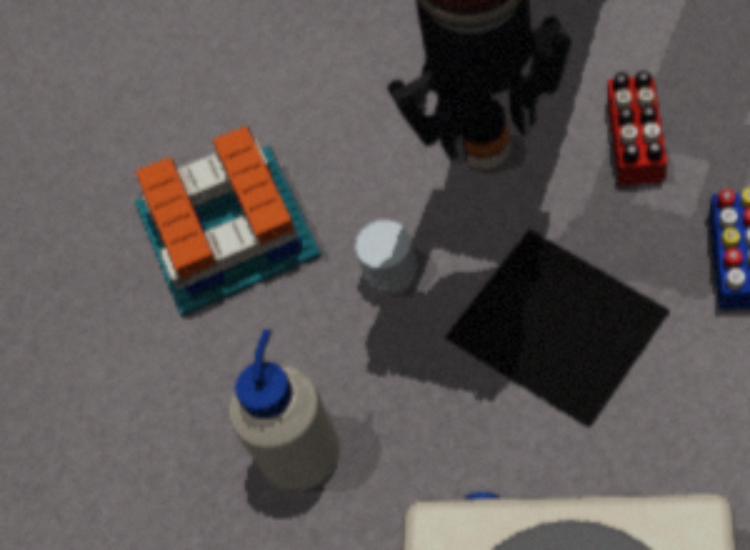

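The picture shows the finished tower at (225,215), with the orange pair across the whites over the blues. The bystanders stand where they were, and the gripper hangs free at z 0.16 m.

```bash
python3 -c "
from h import *;print(manip.job_done())"
```

```text
the job is handed in; nothing more can be done
None
```

The tower is complete and handed in at about 22 s: the last camera check put all four white and orange mailers within tolerance, with the blue pair and bystanders undisturbed; no verdict was returned.

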